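# Find the loose bolt and hold its cap open

### The job

One of the three bolts in the mounting plate on the desk is loose: tap the bolt heads down one after another until you find the one that sinks to its stop. Then lift that bolt's hinged cap by its tongue to about 50 degrees (anything from 40 degrees up to its stop will do) and keep holding it open with the fingers so that I can get at the bolt; finish while still holding it. Do not open the cap of any bolt that is tight or not yet tapped, and leave the hex key, the vial and the rubber cap where they are.

Things in the scene. Friction and masses are not known exactly. Their poses are not given: they have to be found in the camera images.
- plate: Fixed aluminium plate, 22 mm thick, on the desk. Origin on the desk beneath it; it spans x -65 to +85 mm, y +-155 mm. Its +x points away from the robot (turned up to 0.3 rad), y to the left. Two dark post holders, 72 mm above the desk, stand fixed at x=56, y=+-50 mm; three capped bolts at x=-30, y=100 (left), 0, -100 mm (right).
- bolt_a (a joint): How far the left bolt has been pushed down its hole, m; 0 at the start. One of the three bolts, not always the same one and looking like the others, is loose: a push of about 3 N sends it down by about 5.5 mm to its stop and it stays down. A tight bolt gives less than 1.5 mm under any push.
- bolt_a_top (a point): Centre of the top of the left bolt's head: a dark steel socket head, 18 mm in diameter, whose top is 46 mm above the desk and stands 10 mm proud of the cap that surrounds it.
- cap_a (a joint): Opening angle of the left bolt's hinged cap, rad: 0 shut (level), grows as its front rises, stop at 1.3. It swings freely and falls shut from any angle when let go.
- cap_a_tongue (a point): Where to take the left cap: mid grip of its tongue, 94 mm in front of the hinge axis and 3 mm above it when shut. The tongue points toward the robot (plate -x), is 12 mm wide along plate y and 10 mm thick (31 to 41 mm above the desk when shut), and goes on 14 mm past this point. Below it is only the desk; the plate's edge is 21 mm behind. It may pivot between the fingers.
- cap_a_hinge (a point): Middle of the left cap's hinge axis, which lies along the plate's y, 33 mm above the desk and 40 mm behind the bolt's axis; fixed. The cap (about 80 g) is a steel plate 52 x 52 x 6 mm with a 28 mm hole round the bolt head; when shut its top is 36 mm above the desk.
- bolt_b (a joint): How far the middle bolt has been pushed down its hole, m; 0 at the start. One of the three bolts, not always the same one and looking like the others, is loose: a push of about 3 N sends it down by about 5.5 mm to its stop and it stays down. A tight bolt gives less than 1.5 mm under any push.
- bolt_b_top (a point): Centre of the top of the middle bolt's head: a dark steel socket head, 18 mm in diameter, whose top is 46 mm above the desk and stands 10 mm proud of the cap that surrounds it.
- cap_b (a joint): Opening angle of the middle bolt's hinged cap, rad: 0 shut (level), grows as its front rises, stop at 1.3. It swings freely and falls shut from any angle when let go.
- cap_b_tongue (a point): Where to take the middle cap: mid grip of its tongue, 94 mm in front of the hinge axis and 3 mm above it when shut. The tongue points toward the robot (plate -x), is 12 mm wide along plate y and 10 mm thick (31 to 41 mm above the desk when shut), and goes on 14 mm past this point. Below it is only the desk; the plate's edge is 21 mm behind. It may pivot between the fingers.
- cap_b_hinge (a point): Middle of the middle cap's hinge axis, which lies along the plate's y, 33 mm above the desk and 40 mm behind the bolt's axis; fixed. The cap (about 80 g) is a steel plate 52 x 52 x 6 mm with a 28 mm hole round the bolt head; when shut its top is 36 mm above the desk.
- bolt_c (a joint): How far the right bolt has been pushed down its hole, m; 0 at the start. One of the three bolts, not always the same one and looking like the others, is loose: a push of about 3 N sends it down by about 5.5 mm to its stop and it stays down. A tight bolt gives less than 1.5 mm under any push.
- bolt_c_top (a point): Centre of the top of the right bolt's head: a dark steel socket head, 18 mm in diameter, whose top is 46 mm above the desk and stands 10 mm proud of the cap that surrounds it.
- cap_c (a joint): Opening angle of the right bolt's hinged cap, rad: 0 shut (level), grows as its front rises, stop at 1.3. It swings freely and falls shut from any angle when let go.
- cap_c_tongue (a point): Where to take the right cap: mid grip of its tongue, 94 mm in front of the hinge axis and 3 mm above it when shut. The tongue points toward the robot (plate -x), is 12 mm wide along plate y and 10 mm thick (31 to 41 mm above the desk when shut), and goes on 14 mm past this point. Below it is only the desk; the plate's edge is 21 mm behind. It may pivot between the fingers.
- cap_c_hinge (a point): Middle of the right cap's hinge axis, which lies along the plate's y, 33 mm above the desk and 40 mm behind the bolt's axis; fixed. The cap (about 80 g) is a steel plate 52 x 52 x 6 mm with a 28 mm hole round the bolt head; when shut its top is 36 mm above the desk.
- hex_key: Bystander: hex key with an orange grip, 102 mm long, 9 mm high, lying left of the plate. Origin under its middle.
- vial: Bystander: small amber dropper vial with a black cap, 25 mm wide, 62 mm tall, standing left of the plate. Origin under its middle.
- dust_cap: Bystander: black rubber cap, 32 mm wide, 19 mm high, right of the plate. Origin under its middle.

How it is judged:
By the outcome, as a careful person would: the job done as asked, in the order asked, and still so for the second after the job is handed in, while the arm keeps its last pose, push and grip.
It also fails if it takes over 45 s, if anything falls off the work surface, if the arm or the gripper's body presses on something with over 40 N, if the wrist force passes 120 N, or if a joint passes its speed limit or range.

### The arm

A 7-joint arm with a two-finger parallel gripper is mounted at the origin on a cart in front of the work surface, level with it; the furniture and walls round the work are solid. World frame = base frame: x ahead of the robot, y to its left, z up, the work surface at z = 0. Lengths are in m, angles in rad, forces in N, time in s.
With the tool pointing down it reaches from about 0.4 to 0.85 m from the base axis. Payload 10.4 kg.
Tool frame: the origin (TCP) lies on the centre line of the jaws, within the pads' length; the fingertips stand 14 mm ahead of it and the grasp point (between the pads) lies 5 mm behind it (tip_reach is the z of the fingertips in the tool frame, in m); z points along the fingers, x is the direction in which the jaws open and shut, and the axes are right-handed (so a half turn about z gives the same grasp; the last joint's range is limited). The gripper opens to 87 mm and grips with 3 to 60 N. Pads are 19 mm wide; open, the fingers measure 117 mm over their backs; the gripper's body (75 mm by 190 mm) begins 51 mm behind the grasp point.
Start: joints at [1.203, 0.332, -0.065, 1.46, 0.022, 1.35, -0.088], TCP at [0.211, -0.588, 0.237] pointing down, gripper open.
Joint ranges: [-2.6, 2.6], [-0.5, 2.12], [-1.47, 1.34], [0.16, 2.42], [-1.27, 4.41], [0.06, 2.06], [-2.6, 2.6]. Speed limits (rad/s): [2.22, 2.22, 2.79, 2.79, 3.14, 3.14, 3.14].

### API

Orientations are given as a unit quaternion [x, y, z, w].
In Python, from bench import * gives the robot as it stands.
- The arm moves only by the tool carry_out, never from a script. Its argument "rows" is a list of rows, each a list of 5 numbers: the closure, from -1 (fully open) to 1 (shut), so that 0 is half open, then the shift along the tool's x, y, z in units of 30 mm (1.0 is 30 mm), then the turn about the tool's z in units of 5 degrees (1.0 is 5 degrees). In form: [[jaw, x, y, z, turn], ...]. A call has 1 to 20 rows; each row shifts and turns the pose as measured when the row begins, along the tool's axes as they then stand; what a row does not reach is not made up. A row lasts 1/12 s, in which the tool goes at most 41.7 mm and 7.16 degrees, less where a joint would pass 70% of its speed; a pose out of reach is approached as far as the arm can. A call is refused whole if a number of a shift passes 1 or a number of a turn 1, either way. A call with a gripper value outside its range is refused whole. The fingers move at their own pace and stop on an object; "force" is the grip in N (left out, the last holds). Time passes only in rows, so rows that do not move let the fingers close. It gives the time, the measured TCP pose, the force and the opening at its end, in the units of the state.
- read_state(): the state, without advancing time (a new reading comes with each control period).
- camera(name): name is "scene" or "side" or "wrist"; returns the picture (400x640x3 uint8, blue, green, red); there is no depth.
- camera_info(name): a dict with "fx", "fy", "cx", "cy" (pixels), "extrinsics" (4x4, takes a point from camera to world coordinates); the wrist camera has in their place "tool_from_camera" (4x4, takes a point from camera to tool coordinates, whose origin is the TCP and whose axes are the tool frame's). Camera axes: x right, y down, z forward; pixel columns grow to the right and rows downward; lengths in m; the calibration is good to about 2 mm. A picture is of the moment at which its call begins: read the wrist's pose just before it. camera_info takes no time and is no camera call.
- close_job(): hands the job in, once; it reports no verdict.
Trained networks look in the newest picture that a camera, given by its name, has taken for a name from the list of things; names that differ only in an ending like _2 or _b are one class to them, and where a whole thing is asked for, a point or a joint stands for the part that bears it (a point fixed in the world has none). Each returns a list of dicts, best first, with "conf" (0 to 1); they miss things now and then, are a little off and sometimes report something else, mostly with a low value. They report only what shows in the picture. A call takes as long as a camera call.
- recognise(query, camera): "box" ([centre column, centre row, width, height] in pixels, round what is visible of it).
- silhouettes(query, camera): "mask" (400x640 bool, what is visible of it) and "box" ([centre column, centre row, width, height] in pixels, round what is visible of it).
- pinpoint(query, camera): "xy" ([column, row] in pixels: a listed point, or the origin of a listed thing).
The state is a dict: "time": time; "joint_positions": joint angles; "joint_vel": joint speeds; "joint_torque": joint torques, N m; "ee_pos": TCP position; "eef_rot": TCP orientation; "ft_force": force on the tool from outside, world axes, zero at the start; "torque": the same for the moment, N m; "width": finger opening in m.
Only numpy, scipy, OpenCV 4.12 (cv2) and the standard library are available. Lean on these libraries where they do the work, as an engineer would, in place of code of your own. Each camera call takes 0.05 s, during which the arm holds its last target. There are 200 camera calls.

## Working session

There is one attempt and no reset: what is moved stays moved. The work goes in short steps, Python scripts to look and compute and a tool call to move; the robot and the scene stay as the last step left them, time stands still between calls to the robot, and variables do not carry over. Pictures are saved under pics/ and viewed, about 8 in all and at most 12, crops included, and the job is handed in when it is done.

Besides the shell and the picture viewer there is one more tool, called after ">>>" by a JSON object that holds its "method" and its "body". carry_out: Moves the arm, as the interface text tells. Its arguments: {"type":"object","properties":{"rows":{"type":"array","items":{"type":"array","items":{"type":"number"}}},"force":{"type":"number"}},"required":["rows"]}

```bash
mkdir -p pics; ls; python3 - <<'E'
from bench import *
import cv2,numpy as np
s=read_state();print({k:np.round(v,3).tolist() for k,v in s.items()})
for c in ("scene","side"):
    im=camera(c);cv2.imwrite(f"pics/{c}0.png",im)
    ci=camera_info(c);print(c,{k:np.round(v,4).tolist() for k,v in ci.items()})
    for q in ("bolt_a_top","cap_a_tongue","cap_a_hinge","plate"):
        print(q,[(np.round(d["xy"],1).tolist(),round(d["conf"],2)) for d in pinpoint(q,c)])
print({k:np.round(v,4).tolist() for k,v in camera_info("wrist").items()})
E
```

```text
pics
{'time': 0.0, 'joint_positions': [1.203, 0.333, -0.065, 1.461, 0.022, 1.35, -0.089], 'joint_vel': [-0.0, 0.001, -0.0, 0.001, -0.002, -0.001, 0.001], 'joint_torque': [-0.001, -62.324, 0.025, -38.99, -0.061, 0.039, 0.0], 'ee_pos': [0.211, -0.588, 0.236], 'eef_rot': [0.818, -0.575, -0.001, -0.0], 'ft_force': [-1.064, 0.005, 0.15], 'torque': [0.04, -0.005, 0.051], 'width': 0.087}
scene {'fx': 433.4217, 'fy': 433.4217, 'cx': 319.278, 'cy': 198.6377, 'extrinsics': [[-0.7719, -0.4422, 0.4568, 0.1833], [-0.6357, 0.541, -0.5506, 0.6154], [-0.0037, -0.7154, -0.6987, 0.6557], [0.0, 0.0, 0.0, 1.0]]}
bolt_a_top [([301.3, 241.8], 0.59), ([376.6, 177.4], 0.2)]
cap_a_tongue [([327.3, 260.0], 0.69)]
cap_a_hinge [([286.7, 239.0], 0.77)]
plate [([320.6, 222.1], 0.71)]
side {'fx': 471.626, 'fy': 471.626, 'cx': 321.2961, 'cy': 198.6267, 'extrinsics': [[0.8777, -0.3132, 0.3627, 0.2204], [-0.4787, -0.5364, 0.6951, -0.5131], [-0.0232, -0.7837, -0.6208, 0.6756], [0.0, 0.0, 0.0, 1.0]]}
bolt_a_top [([285.0, 191.8], 0.58)]
cap_a_tongue [([264.8, 205.6], 0.77)]
cap_a_hinge [([303.1, 190.5], 0.88), ([363.3, 291.7], 0.71)]
plate [([324.2, 229.7], 0.92), ([296.7, 181.3], 0.63), ([264.6, 202.6], 0.3)]
{'fx': 290.2079, 'fy': 290.2079, 'cx': 319.2151, 'cy': 196.9583, 'tool_from_camera': [[1.0, -0.0001, -0.001, 0.0009], [0.0003, 0.9689, 0.2474, -0.0678], [0.0009, -0.2474, 0.9689, -0.1486], [0.0, 0.0, 0.0, 1.0]]}
```

```bash
python3 - <<'E'
from bench import *
import cv2,numpy as np
cv2.imwrite("pics/both.png",cv2.resize(np.vstack([cv2.imread("pics/scene0.png"),cv2.imread("pics/side0.png")])[:, :],(480,600)))
for c in ("scene","side"):
    camera(c)
    for q in ("bolt_b_top","bolt_c_top","cap_b_tongue","cap_c_tongue","cap_b_hinge","cap_c_hinge"):
        print(c,q,[(np.round(d["xy"],1).tolist(),round(d["conf"],2)) for d in pinpoint(q,c)])
E
```

```text
scene bolt_b_top [([332.9, 214.5], 0.41)]
scene bolt_c_top [([361.9, 185.8], 0.52)]
scene cap_b_tongue [([353.7, 229.8], 0.76)]
scene cap_c_tongue [([317.7, 208.2], 0.75), ([387.3, 199.5], 0.57)]
scene cap_b_hinge [([317.0, 205.6], 0.81)]
scene cap_c_hinge [([346.3, 182.2], 0.83)]
side bolt_b_top [([307.4, 221.4], 0.67), ([308.2, 266.3], 0.23), ([300.7, 181.2], 0.2)]
side bolt_c_top [([333.5, 249.1], 0.44)]
side cap_b_tongue [([282.9, 232.1], 0.97)]
side cap_c_tongue [([308.9, 264.2], 0.6)]
side cap_b_hinge [([326.1, 216.8], 0.96)]
side cap_c_hinge [([353.9, 245.6], 0.91), ([245.1, 195.8], 0.35)]
```

View pics/scene0.png

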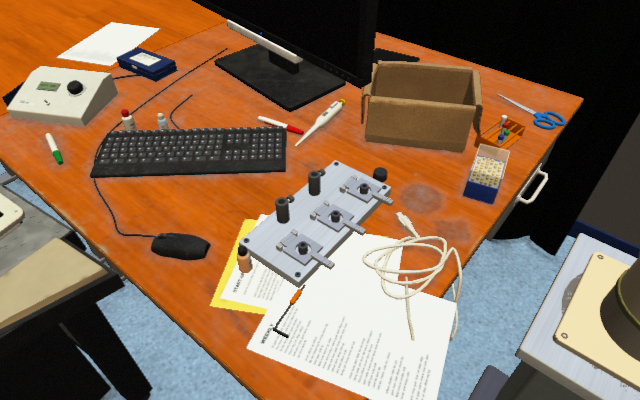

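View pics/side0.png

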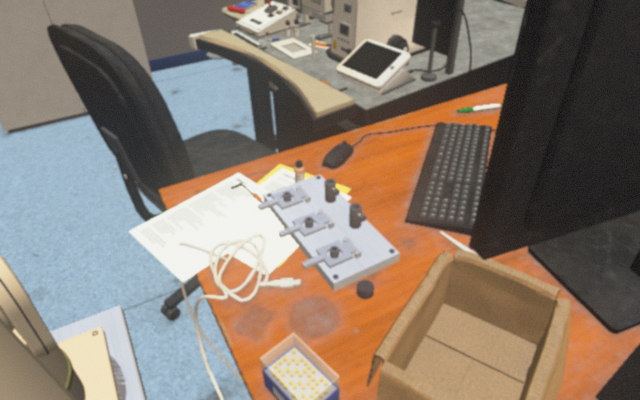

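The scene picture shows the three capped bolts at (301,242), (333,214) and (362,186), and the side picture shows them at (285,195), (308,222) and (334,250). The detections agree with both. Next I fit the plate pose.

```bash
cat > h.py <<'E'
from bench import *
import cv2,numpy as np
from scipy.optimize import least_squares
from scipy.spatial.transform import Rotation as R
Y=dict(a=.1,b=0,c=-.1)
def model(p):
    x,y,t=p;c,s=np.cos(t),np.sin(t);o={}
    for k,v in Y.items():
        for n,(lx,lz) in dict(top=(-.03,.046),tongue=(-.084,.036),hinge=(.01,.033)).items():
            o[k+n]=np.array([x+c*lx-s*v,y+s*lx+c*v,lz])
    return o
def proj(ci,E,P):
    q=np.linalg.inv(E)@np.r_[P,1];return np.array([ci["fx"]*q[0]/q[2]+ci["cx"],ci["fy"]*q[1]/q[2]+ci["cy"]])
def tool_T(s):
    T=np.eye(4);T[:3,:3]=R.from_quat(s["eef_rot"]).as_matrix();T[:3,3]=s["ee_pos"];return T
def fit(obs,p0):  # obs: list of (ci,E,key,xy)
    f=lambda p:np.concatenate([proj(ci,E,model(p)[k])-xy for ci,E,k,xy in obs])
    return least_squares(f,p0,loss="soft_l1"),f
def goto(s,P,yawdir=None):
    "shift (units of 30 mm, tool axes) to world P for TCP, turn in deg so tool x lies along world angle yawdir"
    T=tool_T(s);d=T[:3,:3].T@(np.array(P)-T[:3,3]);print("shift units",np.round(d/.03,2))
    if yawdir is not None:
        v=T[:3,:3].T@np.array([np.cos(yawdir),np.sin(yawdir),0]);a=np.degrees(np.arctan2(v[1],v[0]));print("turn deg",round((a+90)%180-90,1))
E
python3 - <<'E'
from h import *
O=dict(scene=dict(atop=(301.3,241.8),atongue=(327.3,260),ahinge=(286.7,239),btop=(332.9,214.5),ctop=(361.9,185.8),btongue=(353.7,229.8),ctongue=(387.3,199.5),bhinge=(317,205.6),chinge=(346.3,182.2)),
side=dict(atop=(285,191.8),atongue=(264.8,205.6),ahinge=(303.1,190.5),btop=(307.4,221.4),ctop=(333.5,249.1),btongue=(282.9,232.1),ctongue=(308.9,264.2),bhinge=(326.1,216.8),chinge=(353.9,245.6)))
obs=[]
for c in O:
    ci=camera_info(c)
    for k,v in O[c].items(): obs.append((ci,np.array(ci["extrinsics"]),k,np.array(v)))
r,f=fit(obs,[.6,0,0]);print(r.x);print(np.round(f(r.x).reshape(-1,2),1).tolist())
for k,v in model(r.x).items():print(k,np.round(v,4))
s=read_state();print(s["ee_pos"],R.from_quat(s["eef_rot"]).as_matrix().round(3))
goto(s,model(r.x)["ctop"]+[0,0,.1],r.x[2]+np.pi/2)
E
```

```text
[0.56393758 0.14747521 0.0275085 ]
[[0.5, 2.4], [-1.9, 2.2], [-1.1, -0.4], [1.6, -1.7], [1.2, -0.5], [3.4, -0.9], [-2.5, 0.3], [1.3, 2.9], [0.8, -0.2], [1.4, 1.6], [-0.4, -0.5], [-0.3, 1.7], [1.1, -2.6], [0.5, -0.9], [2.3, -0.3], [0.5, -1.5], [-0.6, 0.1], [-2.3, -0.2]]
atop [0.5312 0.2466 0.046 ]
atongue [0.4772 0.2451 0.036 ]
ahinge [0.5712 0.2477 0.033 ]
btop [0.5339 0.1467 0.046 ]
btongue [0.48   0.1452 0.036 ]
bhinge [0.5739 0.1478 0.033 ]
ctop [0.5367 0.0467 0.046 ]
ctongue [0.4827 0.0452 0.036 ]
chinge [0.5767 0.0478 0.033 ]
[ 0.21130034 -0.58822476  0.23659564] [[ 0.338 -0.941  0.   ]
 [-0.941 -0.338 -0.   ]
 [ 0.    -0.    -1.   ]]
shift units [-16.25 -17.36   3.02]
turn deg 18.2
```

>>> {"method": "carry_out", "body": {"rows": [[1, 0, 0, 0, 1], [1, 0, 0, 0, 1], [1, 0, 0, 0, 1], [1, 0, 0, 0, 0.65]], "force": 20}}

```text
time: 1.53
ee_pos: [0.2112, -0.5882, 0.2366]
eef_rot: [0.712, -0.702, 0.0, -0.0]
ft_force: [0.1, -0.2, 0.1]
width: 0.0677
```

```bash
python3 - <<'E'
from h import *
s=read_state();print(s["width"],s["time"]);goto(s,[.50,.10,.236],.0275+np.pi/2)
E
```

```text
0.06773818314384628 1.5333
shift units [-2.28e+01 -9.96e+00  2.00e-02]
turn deg -0.7
```

>>> {"method": "carry_out", "body": {"rows": [[1, -1, -0.43, 0, 0], [1, -1, -0.43, 0, 0], [1, -1, -0.43, 0, 0], [1, -1, -0.43, 0, 0], [1, -1, -0.43, 0, 0], [1, -1, -0.43, 0, 0], [1, -1, -0.43, 0, 0], [1, -1, -0.43, 0, 0], [1, -1, -0.43, 0, 0], [1, -1, -0.43, 0, 0], [1, -1, -0.43, 0, 0], [1, -1, -0.43, 0, 0], [1, -1, -0.43, 0, 0], [1, -1, -0.43, 0, 0], [1, -1, -0.43, 0, 0], [1, -1, -0.43, 0, 0], [1, -1, -0.43, 0, 0], [1, -1, -0.43, 0, 0], [1, -1, -0.43, 0, 0], [1, -1, -0.43, 0, 0]]}}

```text
time: 3.2
ee_pos: [0.4711, 0.0355, 0.2357]
eef_rot: [-0.706, 0.708, -0.005, -0.002]
ft_force: [-0.1, 0.3, -0.3]
width: 0.0004
```

```bash
python3 - <<'E'
from h import *
s=read_state();print(s["width"],s["time"],s["joint_positions"]);goto(s,[.50,.10,.236],.0275+np.pi/2)
E
```

```text
0.0003911162502866579 3.2 [ 0.52786122  0.03263146 -0.71104879  1.81999553  0.03343825  1.29389058
 -1.76639978]
shift units [-2.15 -0.96 -0.03]
turn deg -1.8
```

>>> {"method": "carry_out", "body": {"rows": [[1, -0.8, -0.4, 0, -0.4], [1, -0.8, -0.4, 0, 0], [1, -0.6, -0.2, 0, 0], [1, 0, 0, 0, 0]]}}

```text
time: 3.53
ee_pos: [0.5017, 0.1129, 0.2362]
eef_rot: [0.721, -0.693, 0.005, -0.0]
ft_force: [-0.1, -0.1, -0.2]
width: 0.0006
```

```bash
cat >> h.py <<'E'
def wrist_obs(thr=12):
    s=read_state();im=camera("wrist");ci=camera_info("wrist");E=tool_T(s)@np.array(ci["tool_from_camera"]);return s,im,ci,E
def wrist_fit(p0,name,thr=25):
    s,im,ci,E=wrist_obs();m=model(p0);obs=[]
    for q,n in (("bolt_a_top","top"),("cap_a_tongue","tongue"),("cap_a_hinge","hinge"),("bolt_b_top","top"),("cap_b_tongue","tongue"),("cap_b_hinge","hinge"),("bolt_c_top","top"),("cap_c_tongue","tongue")):
        for d in pinpoint(q,"wrist"):
            u=np.array(d["xy"]);k=min("abc",key=lambda k:np.linalg.norm(proj(ci,E,m[k+n])-u))+n
            if np.linalg.norm(proj(ci,E,m[k])-u)<thr: obs.append((ci,E,k,u)); cv2.circle(im,tuple(u.astype(int)),3,(0,0,255),1)
    r,f=fit(obs,p0);print("pose",r.x.round(4));print([(o[2],np.round(e,1).tolist()) for o,e in zip(obs,f(r.x).reshape(-1,2))])
    for k,v in model(r.x).items(): cv2.drawMarker(im,tuple(proj(ci,E,v).astype(int)),(0,255,0),0,8)
    cv2.imwrite("pics/"+name,im);return s,r.x
E
python3 - <<'E'
from h import *
s,p=wrist_fit([.5639,.1475,.0275],"w1.png")
print(s["ee_pos"],s["time"])
E
```

```text
pose [0.5652 0.1483 0.0429]
[('atop', [2.0, 0.4]), ('atongue', [-0.0, -0.4]), ('ahinge', [-2.5, 4.4]), ('btongue', [-0.4, -2.6]), ('bhinge', [-0.0, 0.7]), ('ctop', [2.3, -0.0]), ('ctongue', [-0.8, 0.1]), ('atongue', [0.1, -2.2])]
[0.50168439 0.112949   0.23617018] 3.5333
```

View pics/w1.png

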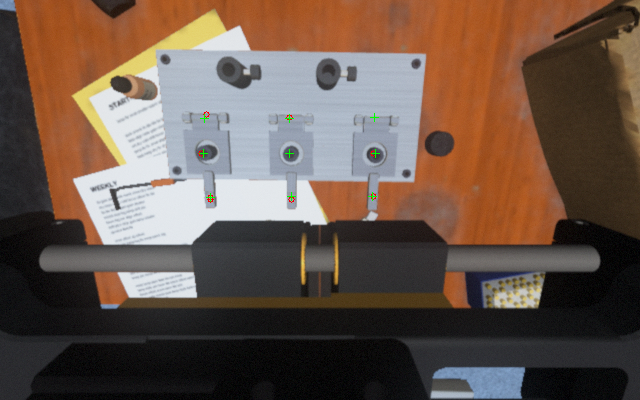

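The fit lands on all three bolts and tongues (bolts at about (206,153), (290,153) and (375,153)). I tap the middle one first.

```bash
python3 - <<'E'
from h import *
p=[.5652,.1483,.0429];m=model(p);s=read_state()
for k in "abc":print(k,m[k+"top"].round(4));goto(s,m[k+"top"]+[0,0,.026],p[2]+np.pi/2)
E
```

```text
a [0.5309 0.2469 0.046 ]
shift units [-4.66 -1.1   5.44]
turn deg -0.5
b [0.5352 0.147  0.046 ]
shift units [-1.32 -1.13  5.47]
turn deg -0.5
c [0.5395 0.0471 0.046 ]
shift units [ 2.01 -1.16  5.5 ]
turn deg -0.5
```

>>> {"method": "carry_out", "body": {"rows": [[1, -0.66, -0.56, 0.4, -0.1], [1, -0.66, -0.56, 0.5, 0], [1, 0, 0, 0.9, 0], [1, 0, 0, 0.9, 0], [1, 0, 0, 0.9, 0], [1, 0, 0, 0.9, 0], [1, 0, 0, 0.5, 0], [1, 0, 0, 0, 0]]}}

```text
time: 4.65
ee_pos: [0.5392, 0.1443, 0.0824]
eef_rot: [0.719, -0.695, 0.009, -0.001]
ft_force: [-0.6, -1.0, -0.1]
width: 0.0003
```

```bash
python3 - <<'E'
from h import *
p=[.5652,.1483,.0429];m=model(p);s=read_state()
goto(s,m["btop"]+[0,0,.016],p[2]+np.pi/2);print(s["ft_force"])
E
```

```text
shift units [-0.1   0.14  0.68]
turn deg -0.4
[-0.56969761 -1.00739487 -0.13420115]
```

>>> {"method": "carry_out", "body": {"rows": [[1, -0.1, 0.14, 0.3, 0], [1, 0, 0, 0.3, 0], [1, 0, 0, 0, 0]]}}

```text
time: 4.9
ee_pos: [0.5355, 0.1465, 0.0643]
eef_rot: [0.719, -0.695, 0.01, -0.002]
ft_force: [0.3, -0.3, -0.1]
width: 0.0004
```

>>> {"method": "carry_out", "body": {"rows": [[1, 0, 0, 0.06, 0], [1, 0, 0, 0.06, 0], [1, 0, 0, 0, 0]]}}

```text
time: 5.15
ee_pos: [0.5367, 0.1467, 0.0623]
eef_rot: [0.719, -0.695, 0.011, -0.003]
ft_force: [0.8, 0.0, 0.3]
width: 0.0004
```

>>> {"method": "carry_out", "body": {"rows": [[1, 0, 0, 0.06, 0], [1, 0, 0, 0.06, 0]]}}

```text
time: 5.32
ee_pos: [0.5377, 0.1469, 0.0599]
eef_rot: [0.719, -0.695, 0.012, -0.004]
ft_force: [-1.4, -0.1, 1.0]
width: 0.0003
```

>>> {"method": "carry_out", "body": {"rows": [[1, 0, 0.03, 0.06, 0], [1, 0, 0.03, 0.06, 0]]}}

```text
time: 5.48
ee_pos: [0.5371, 0.1469, 0.0569]
eef_rot: [0.719, -0.695, 0.012, -0.005]
ft_force: [0.2, -0.8, 1.6]
width: 0.0007
```

>>> {"method": "carry_out", "body": {"rows": [[1, 0, 0.03, 0.08, 0], [1, 0, 0.03, 0.08, 0]]}}

```text
time: 5.65
ee_pos: [0.537, 0.147, 0.0543]
eef_rot: [0.718, -0.696, 0.014, -0.006]
ft_force: [-12.1, -6.4, 44.5]
width: 0.0004
```

>>> {"method": "carry_out", "body": {"rows": [[1, 0, 0, -0.3, 0], [1, 0, 0, -0.8, 0], [1, 0, 0, 0, 0]]}}

```text
time: 5.9
ee_pos: [0.5355, 0.1475, 0.0882]
eef_rot: [0.718, -0.695, 0.013, -0.005]
ft_force: [1.4, 1.0, 0.6]
width: 0.0004
```

```bash
python3 - <<'E'
from h import *
p=[.5652,.1483,.0429];m=model(p);s=read_state();print(s["ee_pos"],s["ft_force"],R.from_quat(s["eef_rot"]).as_matrix()[:,2].round(3))
goto(s,m["ctop"]+[0,0,.018],p[2]+np.pi/2)
s,im,ci,E=wrist_obs();cv2.imwrite("pics/w2.png",im)
for q in ("bolt_a_top","bolt_b_top","bolt_c_top"):print([(np.round(d["xy"],1),round(d["conf"],2)) for d in pinpoint(q,"wrist")])
for k in "abc":
  T=m[k+"top"];print(k,proj(ci,E,T).round(1),proj(ci,E,T-[0,0,.0055]).round(1))
E
```

```text
[0.53548019 0.147523   0.08817782] [1.44879262 1.0460103  0.55371805] [ 0.027 -0.011 -1.   ]
shift units [ 3.34 -0.    0.85]
turn deg -0.6
[(array([174.6, 227. ]), 0.88)]
[(array([318.6, 220.1]), 0.65), (array([541. , 194.4]), 0.29)]
[(array([459.3, 227.4]), 0.96)]
a [174.2 227.6] [177.9 225.1]
b [318.4 225.7] [318.4 223.2]
c [461.5 223.7] [457.8 221.3]
```

View pics/w2.png

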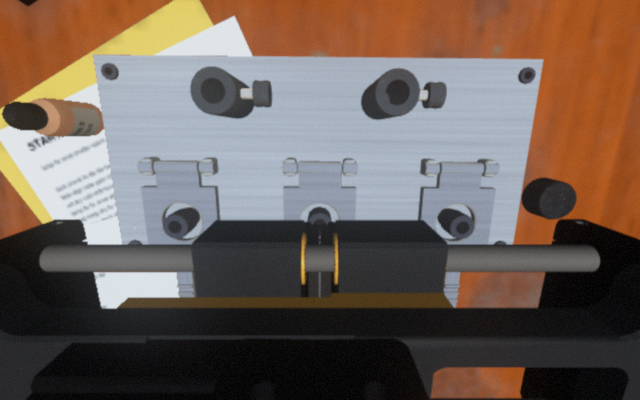

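>>> {"method": "carry_out", "body": {"rows": [[1, 0.85, 0, 0, -0.1], [1, 0.85, 0, 0, 0], [1, 0.85, 0, 0, 0], [1, 0.8, 0, 0, 0], [1, 0, 0, 0, 0]]}}

```text
time: 6.52
ee_pos: [0.5346, 0.0439, 0.0808]
eef_rot: [0.723, -0.69, 0.009, -0.001]
ft_force: [-0.6, -0.6, 0.0]
width: 0.0
```

```bash
python3 - <<'E'
from h import *
p=[.5652,.1483,.0429];m=model(p);s=read_state();print(s["ee_pos"],s["ft_force"])
goto(s,m["ctop"]+[0,0,.018],p[2]+np.pi/2)
s,im,ci,E=wrist_obs()
a=cv2.imread("pics/w2.png")[150:270,110:250];u=proj(ci,E,m["btop"]).astype(int);print(u)
b=im[150:270,u[0]-64:u[0]+76]
cv2.imwrite("pics/cmp.png",cv2.resize(np.hstack([a,b]),None,fx=2.8,fy=2.8,interpolation=cv2.INTER_CUBIC))
E
```

```text
[0.53455459 0.04389199 0.08080198] [-0.56403413 -0.63908834  0.00515035]
shift units [-0.11 -0.16  0.56]
turn deg 0.2
[162 220]
```

View pics/cmp.png

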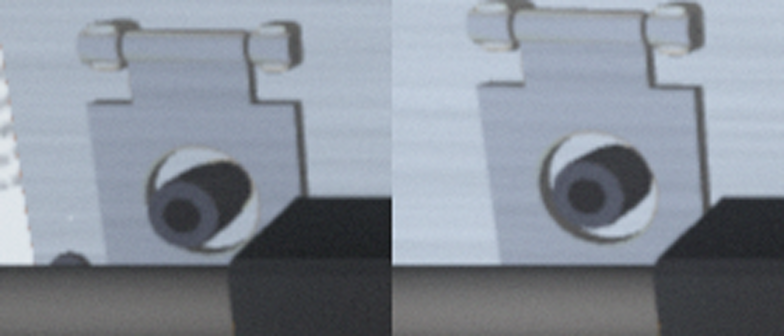

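The side-by-side crop shows the middle head sunk in its hole (right), while the untouched left head (left) still stands proud. So the middle bolt is the loose one, which fits the hard stop felt about 5.7 mm below its nominal top. Next I move to the middle tongue.

```bash
python3 - <<'E'
from h import *
p=[.5652,.1483,.0429];m=model(p);s=read_state();print(m["btongue"])
goto(s,m["btongue"]+[-.002,0,.074],p[2]+np.pi/2)
E
```

```text
[0.48127729 0.14469751 0.036     ]
shift units [-3.36  1.66 -1.03]
turn deg 0.3
```

>>> {"method": "carry_out", "body": {"rows": [[0, 0, 0, -0.8, 0], [0, -0.8, 0.4, -0.3, 0], [0, -0.85, 0.42, 0, 0], [0, -0.85, 0.42, 0, 0], [0, -0.8, 0.4, 0, 0], [0, 0, 0, 0, 0]]}}

```text
time: 7.07
ee_pos: [0.4756, 0.149, 0.1101]
eef_rot: [0.723, -0.691, 0.006, -0.001]
ft_force: [-0.4, 0.8, 0.4]
width: 0.0327
```

```bash
python3 - <<'E'
from h import *
p=[.5652,.1483,.0429];s,q=wrist_fit(p,"w3.png");print(model(q)["btongue"],s["ee_pos"],s["width"],s["time"])
for pp in(p,q):goto(s,model(pp)["btongue"]+[-.002,0,-.004],pp[2]+np.pi/2)
E
```

```text
pose [0.5654 0.1473 0.0341]
[('atop', [0.7, 0.5]), ('atongue', [0.2, -2.7]), ('ahinge', [-2.1, 0.2]), ('btop', [-1.6, 1.8]), ('btongue', [-0.2, -3.4]), ('bhinge', [2.0, 0.9]), ('ctop', [2.4, -1.9]), ('ctongue', [-1.0, 0.5])]
[0.48146006 0.14443444 0.036     ] [0.47563948 0.14903335 0.11012479] 0.03268971399096762 7.0667
shift units [ 0.13 -0.09  2.61]
turn deg 0.2
shift units [ 0.14 -0.1   2.61]
turn deg 0.7
```

View pics/w3.png

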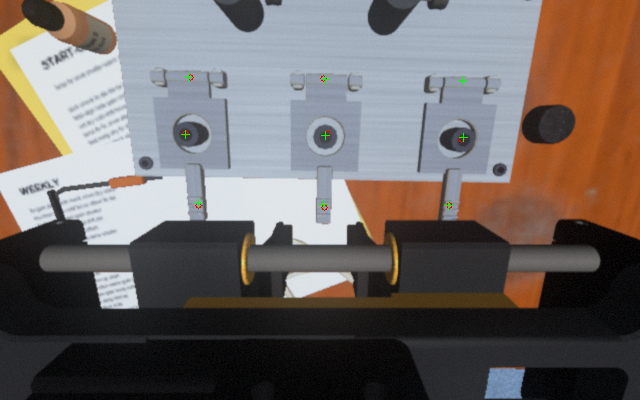

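The fingers at columns 285 and 358 straddle the middle tongue at column 324, and the middle bolt is visibly lower than its neighbours.

>>> {"method": "carry_out", "body": {"rows": [[0, 0.14, -0.1, 0.5, 0.1], [0, 0, 0, 0.7, 0], [0, 0, 0, 0.7, 0], [0, 0, 0, 0.5, 0], [0, 0, 0, 0, 0]]}}

```text
time: 7.93
ee_pos: [0.4857, 0.1356, 0.0366]
eef_rot: [0.715, -0.699, 0.008, -0.002]
ft_force: [-0.2, -0.4, -0.1]
width: 0.0433
```

```bash
python3 - <<'E'
from h import *
p=[.5653,.1478,.038];s=read_state();print(s["ee_pos"],s["width"],s["ft_force"])
goto(s,model(p)["btongue"]+[-.002,0,-.004],p[2]+np.pi/2)
E
```

```text
[0.48568906 0.13555467 0.03664844] 0.04333185905479644 [-0.1660468 -0.4459619 -0.0946262]
shift units [-0.31  0.21  0.15]
turn deg -0.9
```

>>> {"method": "carry_out", "body": {"rows": [[0, -0.3, 0.2, 0.15, -0.15], [0, 0, 0, 0, 0], [0, 0, 0, 0, 0]]}}

```text
time: 8.18
ee_pos: [0.4794, 0.1449, 0.0325]
eef_rot: [0.72, -0.694, 0.007, -0.002]
ft_force: [-0.0, -0.4, 0.6]
width: 0.0431
```

```bash
python3 - <<'E'
from h import *
p=[.5653,.1478,.038];s=read_state();print(s["ft_force"])
goto(s,model(p)["btongue"]+[-.002,0,-.004],p[2]+np.pi/2)
E
```

```text
[-0.04131103 -0.44867396  0.58456019]
shift units [0.01 0.   0.02]
turn deg -0.1
```

Aligned, so I grip the tongue.

>>> {"method": "carry_out", "body": {"rows": [[0.4, 0, 0, 0, 0], [0.6, 0, 0, 0, 0], [0.8, 0, 0, 0, 0], [1, 0, 0, 0, 0], [1, 0, 0, 0, 0], [1, 0, 0, 0, 0], [1, 0, 0, 0, 0], [1, 0, 0, 0, 0]], "force": 20}}

```text
time: 8.85
ee_pos: [0.4813, 0.1456, 0.0357]
eef_rot: [0.72, -0.694, 0.009, -0.004]
ft_force: [-0.1, 0.5, -0.1]
width: 0.0118
```

>>> {"method": "carry_out", "body": {"rows": [[1, 0, -0.02, -0.34, 0], [1, 0, -0.05, -0.34, 0], [1, 0, -0.1, -0.33, 0], [1, 0, 0, 0, 0]]}}

```text
time: 9.18
ee_pos: [0.4872, 0.1457, 0.0687]
eef_rot: [0.719, -0.695, 0.009, -0.004]
ft_force: [0.6, 1.0, -2.4]
width: 0.0116
```

```bash
cat >> h.py <<'E'
def arc(th,p=(.5653,.1478,.038),r=.096):
    s=read_state();h=model(p)["bhinge"];u=np.array([np.cos(p[2]),np.sin(p[2]),0])
    g=tool_T(s)@[0,0,-.005,1];d=g[:3]-h;L=d@u
    print("angle",np.degrees(np.arctan2(d[2],-L)).round(1),"r",np.hypot(L,d[2]).round(4),"width",s["width"].round(4),"f",s["ft_force"].round(1),"t",s["time"])
    th=np.radians(th);t=h-u*r*np.cos(th)+[0,0,r*np.sin(th)];T=tool_T(s);goto(s,s["ee_pos"]+(t-g[:3]),p[2]+np.pi/2)
E
python3 -c "
from h import *
arc(30);arc(52)"
```

```text
Traceback (most recent call last):
  File "h.py", line 38, in arc
    print("angle",np.degrees(np.arctan2(d[2],-L)).round(1),"r",np.hypot(L,d[2]).round(4),"width",s["width"].round(4),"f",s["ft_force"].round(1),"t",s["time"])
                                                                                                 ^^^^^^^^^^^^^^^^
AttributeError: 'float' object has no attribute 'round'
```

```bash
sed -i 's/s\["width"\].round(4)/s["width"]/; s/s\["ft_force"\].round(1)/np.round(s["ft_force"],1)/' h.py
python3 -c "
from h import *
arc(38);arc(54)"
```

```text
angle 24.8 r 0.0971 width 0.011648424370856352 f [ 0.6  1.  -2.4] t 9.1833
shift units [ 0.04 -0.43 -0.61]
turn deg -0.2
angle 24.8 r 0.0971 width 0.011648424370856352 f [ 0.6  1.  -2.4] t 9.1833
shift units [ 0.04 -1.08 -1.21]
turn deg -0.2
```

>>> {"method": "carry_out", "body": {"rows": [[1, 0.02, -0.18, -0.3, 0], [1, 0.02, -0.22, -0.28, 0], [1, 0, -0.22, -0.24, 0], [1, 0, 0, 0, 0]]}}

```text
time: 9.52
ee_pos: [0.5053, 0.1463, 0.0962]
eef_rot: [0.72, -0.694, 0.008, -0.003]
ft_force: [0.5, -0.0, -3.3]
width: 0.0118
```

```bash
python3 -c "
from h import *
arc(55)"
```

```text
angle 44.2 r 0.0979 width 0.011821132036295123 f [ 0.5 -0.  -3.3] t 9.5167
shift units [ 0.03 -0.51 -0.34]
turn deg -0.1
```

>>> {"method": "carry_out", "body": {"rows": [[1, 0.02, -0.22, -0.19, 0], [1, 0, -0.24, -0.17, 0], [1, 0, 0, 0, 0], [1, 0, 0, 0, 0]]}}

```text
time: 9.85
ee_pos: [0.5195, 0.1466, 0.1082]
eef_rot: [0.72, -0.694, 0.007, -0.002]
ft_force: [-3.8, 0.9, 1.4]
width: 0.0121
```

```bash
python3 -c "
from h import *
arc(55)
a=camera('side');b=camera('scene');w=camera('wrist')
f=lambda i,y,x:cv2.resize(i[y:y+110,x:x+160],(400,275),interpolation=cv2.INTER_CUBIC)
cv2.imwrite('pics/end.png',np.vstack([np.hstack([f(a,160,240),f(b,150,250)]),cv2.resize(w,(480,300))[:, :480] if 0 else cv2.copyMakeBorder(cv2.resize(w,(480,300)),0,0,0,320,0)]))"
```

```text
angle 55.1 r 0.0977 width 0.012090740809797714 f [-3.8  0.9  1.4] t 9.85
shift units [ 0.02 -0.03  0.05]
turn deg -0.1
```

View pics/end.png

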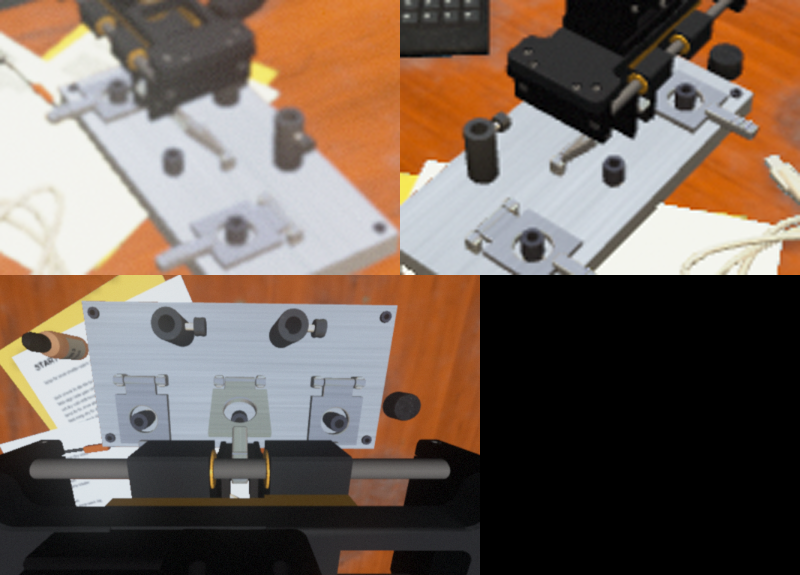

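The middle cap is up and held between the fingers, with the bolt free beneath it. The other two caps are shut, and the vial, hex key and rubber cap look undisturbed. I check that it holds steady, then hand in.

>>> {"method": "carry_out", "body": {"rows": [[1, 0, 0, 0, 0], [1, 0, 0, 0, 0]]}}

```text
time: 10.17
ee_pos: [0.5191, 0.1466, 0.1079]
eef_rot: [0.72, -0.694, 0.007, -0.002]
ft_force: [-2.9, 1.5, 2.4]
width: 0.0118
```

```bash
python3 -c "
from h import *
arc(55);print(close_job())"
```

```text
angle 54.9 r 0.0977 width 0.011781246628072608 f [-2.9  1.5  2.4] t 10.1667
shift units [ 0.02 -0.04  0.04]
turn deg -0.0
the job is handed in; nothing more can be done
None
```

The middle bolt is the loose one. Its cap is now open at about 50–53°, held by the fingers, and the job was handed in at about 10 s.

- **Finding the bolt:** I tapped the middle bolt first. It met a hard stop about 5.7 mm below its nominal top height, and close-up pictures showed its head sunk while the left and right heads still stood proud. I did not tap those two.
- **Opening the cap:** I gripped the middle tongue with 20 N and lifted it along its arc. The fingers were at about 55° around the hinge, which puts the cap at about 50–53°.
- **Last checks:** The grip opening was 11.8 mm, matching the 12 mm tongue. The pose was steady, and wrist force was only a few newtons. In the last pictures the other two caps were shut and the hex key, vial and rubber cap looked undisturbed.

**Wrist force:** The tap peaked at about 45 N at the stop, against the roughly 3 N the bolt needed. That was the fingertips on the bolt head, so the 40 N limit on the arm and gripper body should not apply. I saw only low force (about 1–2 N) while the bolt was sinking, so I relied on the pictures to confirm it.

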